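Lids back on the pantry canisters

TASK

The four washed canisters stand open on the pantry counter with their wooden lids scattered among them. Pick out the lids and put each one on the canister of its own shape and size, one after another, set down and not dropped, sitting flat with its plug in the mouth and the square and oblong ones lined up with the canister's sides. Leave the canisters standing where they are, and do not disturb the cork pot stand or the food tin.

Things in the scene. Friction and masses are not known exactly. Their poses are not given: they have to be found in the camera images.
- lid_big_round: the large round lid of pale wood, 130 g or so, lying right way up on the counter: underneath a plug 74 mm diameter, 8 mm deep; above it the plate 108 mm diameter, 8 mm thick (8 to 16 mm above the origin); on top a round knob, 26 mm diameter, 26 mm high (its lowest 4 mm is a neck of 20 mm), at its centre (16 to 42 mm above the origin). Origin: centre of the plug's underside; z up.
- can_big_round: the large round canister of white ceramic, open and empty, loose, about 700 g: outside 100 mm diameter, 78 mm high, walls 5 mm, so its mouth is 90 mm diameter (the lid's plug has 8 mm of play all round). Origin: centre of its underside; z up. With its lid seated, the plate rests flat on the rim and the lid's origin is 70 mm above this origin.
- lid_small_round: the small round lid of pale wood, 60 g or so, lying right way up on the counter: underneath a plug 40 mm diameter, 8 mm deep; above it the plate 74 mm diameter, 8 mm thick (8 to 16 mm above the origin); on top a round knob, 26 mm diameter, 26 mm high (its lowest 4 mm is a neck of 20 mm), at its centre (16 to 42 mm above the origin). Origin: centre of the plug's underside; z up.
- can_small_round: the small round canister of white ceramic, open and empty, loose, about 400 g: outside 66 mm diameter, 62 mm high, walls 5 mm, so its mouth is 56 mm diameter (the lid's plug has 8 mm of play all round). Origin: centre of its underside; z up. With its lid seated, the plate rests flat on the rim and the lid's origin is 54 mm above this origin.
- lid_square: the square lid of pale wood, 100 g or so, lying right way up on the counter: underneath a plug 50 x 50 mm (x by y), 8 mm deep; above it the plate 84 x 84 mm (x by y), 8 mm thick (8 to 16 mm above the origin); on top a bar handle at its centre, 44 mm long along the lid's x, 16 mm wide along y, 26 mm high (16 to 42 mm above the origin). Origin: centre of the plug's underside; z up.
- can_square: the square canister of white ceramic, open and empty, loose, about 600 g: outside 76 x 76 mm (x by y), 70 mm high, walls 5 mm, so its mouth is 66 x 66 mm (x by y) (the lid's plug has 8 mm of play all round). Origin: centre of its underside; z up; its sides lie along its x and y. With its lid seated, the plate rests flat on the rim and the lid's origin is 62 mm above this origin.
- lid_oblong: the oblong (rectangular) lid of pale wood, 100 g or so, lying right way up on the counter: underneath a plug 74 x 34 mm (x by y), 8 mm deep; above it the plate 108 x 68 mm (x by y), 8 mm thick (8 to 16 mm above the origin); on top a bar handle at its centre, 44 mm long along the lid's x, 16 mm wide along y, 26 mm high (16 to 42 mm above the origin). Origin: centre of the plug's underside; z up.
- can_oblong: the oblong (rectangular) canister of white ceramic, open and empty, loose, about 600 g: outside 100 x 60 mm (x by y), 70 mm high, walls 5 mm, so its mouth is 90 x 50 mm (x by y) (the lid's plug has 8 mm of play all round). Origin: centre of its underside; z up; its sides lie along its x and y. With its lid seated, the plate rests flat on the rim and the lid's origin is 62 mm above this origin.
- trivet: bystander: a plain flat cork disc (pot stand), 92 mm diameter, 10 mm thick, no knob; not a lid. Origin: centre of its underside
- fish_tin: bystander: a closed low food tin of bare steel with a plain blue band, 68 mm diameter, 42 mm tall, standing at the left end of the counter. Origin: centre of its underside
There are look-alikes about, which are no part of the job. Leave any blue or pink look-alike of the lid_big_round alone.

How it is judged (in metres and radians):
At the end, for the whole second after the job is handed in: Each lid sits seated on the canister of its own shape and size: centres within 11 mm, height within -4 to +3 mm of resting on the rim, level within 0.06 rad, the square and oblong lids within 0.2 rad of lined up with the sides (lid may be half or, if square, quarter turned), all at rest (horizontal distance between lid_big_round and can_big_round below 0.011 m and z of lid_big_round in the frame of can_big_round between 0.066 and 0.073 m and angle between each of lid_big_round, can_big_round, lid_small_round, can_small_round, lid_square, can_square, lid_oblong, can_oblong's own z axis and vertical below 0.06 rad and linear speed of each of lid_big_round, can_big_round, lid_small_round, can_small_round, lid_square, can_square, lid_oblong, can_oblong below 0.02 m/s and horizontal distance between lid_small_round and can_small_round below 0.011 m and z of lid_small_round in the frame of can_small_round between 0.05 and 0.057 m and horizontal distance between lid_square and can_square below 0.011 m and z of lid_square in the frame of can_square between 0.058 and 0.065 m and (angle between the x axis of lid_square and the x axis of can_square, either way round below 0.2 rad or angle between the x axis of lid_square and the y axis of can_square, either way round below 0.2 rad) and horizontal distance between lid_oblong and can_oblong below 0.011 m and z of lid_oblong in the frame of can_oblong between 0.058 and 0.065 m and angle between the x axis of lid_oblong and the x axis of can_oblong, either way round below 0.2 rad); the robot touches nothing.
It fails at once if a canister pushed more than 40 mm from its place or tipped (distance of any of can_big_round, can_small_round, can_square, can_oblong from where it was at the start of the episode above 0.04 m or angle between any of can_big_round, can_small_round, can_square, can_oblong's own z axis and vertical above 0.35 rad).
It fails at once if a lid let go over its canister more than 25 mm above its seat ((horizontal distance between lid_big_round and can_big_round below 0.05 m and z of lid_big_round in the frame of can_big_round above 0.095 m and contact force between the fingers and lid_big_round below 0.05 N) or (horizontal distance between lid_small_round and can_small_round below 0.05 m and z of lid_small_round in the frame of can_small_round above 0.079 m and contact force between the fingers and lid_small_round below 0.05 N) or (horizontal distance between lid_square and can_square below 0.05 m and z of lid_square in the frame of can_square above 0.087 m and contact force between the fingers and lid_square below 0.05 N) or (horizontal distance between lid_oblong and can_oblong below 0.05 m and z of lid_oblong in the frame of can_oblong above 0.087 m and contact force between the fingers and lid_oblong below 0.05 N)).
It fails at once if the cork disc moved more than 30 mm (distance of trivet from where it was at the start of the episode above 0.03 m or angle between trivet's own z axis and vertical above 0.35 rad).
It fails at once if the food tin moved more than 30 mm or tipped (distance of fish_tin from where it was at the start of the episode above 0.03 m or angle between fish_tin's own z axis and vertical above 0.35 rad).
It also fails if it takes over 102 s, if anything falls off the work surface, if the arm or the gripper's body presses on something with over 40 N, if the wrist force passes 120 N, or if a joint passes its speed limit or range.

ROBOT

A 6-joint arm with a two-finger parallel gripper is mounted at the origin on the work surface. World frame = base frame: x ahead of the robot, y to its left, z up, the work surface at z = 0. Lengths are in mm, angles in rad, forces in N, time in s.
With the tool pointing down it reaches from about 325 to 900 mm from the base axis. Payload 6.1 kg.
Tool frame: the origin (TCP) lies on the centre line of the jaws, within the pads' length; the fingertips stand 8 mm ahead of it and the grasp point (between the pads) lies 11 mm behind it; z points along the fingers, y is the line along which they close (so a half turn about z gives the same grasp; the last joint's range is limited). The gripper opens to 85 mm and grips with 20 to 120 N. Pads are 22 mm wide; open, the fingers measure 114 mm over their backs; the gripper's body (76 mm by 85 mm) begins 54 mm behind the grasp point. The pads swing forward as they close: fully open they stand 13 mm farther back than shut.
Start: joints at [1.107, 0.22, 1.526, -0, 1.395, -0.126], TCP at [207.131, 589.672, 239.3] pointing down, gripper open.
Joint ranges: [-2.98, 2.98], [-0.91, 2.08], [0.09, 2.57], [-1.24, 4.39], [0.2, 2.65], [-2.68, 2.68]. Speed limits (rad/s): [2.57, 2.57, 3.01, 3.14, 3.14, 3.14].

INTERFACE

Orientations are given as a 3x3 rotation matrix whose columns are the frame's x, y, z axes.
In Python, from cell import env, effector, solve_ik, status, snapshot, calibration, close_job gives the robot as it stands. Calls block until the motion is done:
- env.move_ptp(position, orientation): joint-space move of the TCP to a pose.
- env.move_linear(position, frame=None, rate=150, stop_force=None): straight line of the TCP; frame=None keeps the orientation; rate is the mean speed in mm/s. With stop_force (N) it stops when the force on the tool has changed by that much, and returns True; else False.
- env.set_joints(angles): joint-space move.
- effector.grip(opening, effort=None): finger opening in mm; effort is the grip in N (None keeps the last); returns when the fingers have stopped.
- env.sleep(seconds).
- solve_ik(position, orientation): joint angles nearest the present ones, or None.
- status.sense(): the state.
- snapshot(name): name is "scene" or "top" or "wrist"; returns (picture, depth): 384x512x3 uint8, blue, green, red; 384x512 float32, mm along the optical axis (not along the pixel's ray), 0 where there is no reading.
- calibration(name): a dict with "mtx" (3x3 intrinsics, pixels), "rvec" (rotation vector, rad) and "tvec" (3), from world to camera coordinates, as OpenCV has them. Camera axes: x right, y down, z forward; pixel columns grow to the right and rows downward; lengths in mm; the calibration is good to about 2 mm. A picture is of the moment at which its call begins: read the wrist's pose just before it. calibration takes no time and is no camera call; for the wrist camera it gives the pose at the moment of the call.
A pose or a line that the arm cannot do raises env.PlanningError and nothing moves.
- close_job(): hands the job in; it is judged then, once.
The state is a dict: "time": time; "joints": joint angles; "joint_vel": joint speeds; "joint_efforts": joint torques, N m; "position": TCP position; "ee_rot": TCP orientation; "wrist_force": force on the tool from outside, world axes, zero at the start; "torque": the same for the moment, N m; "opening": finger opening in mm; "gripper_force": force on a finger pad.
Only numpy, scipy, OpenCV 4.12 (cv2) and the standard library are available. Lean on these libraries where they do the work, as an engineer would, in place of code of your own. Each camera call takes 0.05 s, during which the arm holds its last target. There are 200 camera calls.

## Working session

There is one attempt and no reset: what is moved stays moved. The work goes in short steps, each a Python script; the robot and the scene stay as the last script left them, time stands still between calls to the robot, and variables do not carry over. Pictures are saved under pics/ and viewed, at most 14 in all, crops included, and the job is handed in when it is done.

```bash
ls; mkdir -p pics
python3 - <<'E'
from cell import *
import cv2,numpy as np
for n in("top","scene"):
    p,d=snapshot(n); c=calibration(n); cv2.imwrite(f"pics/{n}.png",p); np.savez(f"{n}.npz",p=p,d=d,**c)
    cv2.imwrite(f"pics/{n}_2.png",cv2.resize(p,(800,600),interpolation=cv2.INTER_CUBIC))
    R=cv2.Rodrigues(c["rvec"])[0];print(n,c["mtx"],-R.T@np.ravel(c["tvec"]),R[2])
print(status.sense())
E
```

```text
pics
top [[439.55525914   0.         249.1574658 ]
 [  0.         439.55525914 189.32538958]
 [  0.           0.           1.        ]] [ 421.39267249   54.07426348 1145.00903126] [ 0.11416773  0.00457023 -0.99345098]
scene [[387.32553147   0.         248.52542506]
 [  0.         387.32553147 189.07575957]
 [  0.           0.           1.        ]] [897.01552898 710.29312721 810.89986803] [-0.33643389 -0.60848644 -0.71871865]
{'time': 0.1, 'joints': array([ 1.10689708e+00,  2.21173346e-01,  1.52749215e+00,  4.83544362e-05,
        1.39473836e+00, -1.26106799e-01]), 'joint_vel': array([-0.0005408 , -0.00105544, -0.0017811 , -0.00056203,  0.00014174,
       -0.00026295]), 'joint_efforts': array([ 1.11678066e-03, -4.98245537e+01, -3.90542436e+01, -9.50438925e-05,
        5.78090214e-03, -3.40999122e-05]), 'position': array([206.8776227 , 589.19630233, 238.29489649]), 'ee_rot': array([[-9.43485620e-01,  3.31412367e-01, -8.52978050e-04],
       [ 3.31413351e-01,  9.43484306e-01, -1.59848458e-03],
       [ 2.75013846e-04, -1.79083553e-03, -9.99998359e-01]]), 'wrist_force': array([ 0.01584094, -0.76232889, -1.05662571]), 'torque': array([-0.04144078,  0.0231196 ,  0.00540486]), 'gripper_force': 0.0, 'opening': 85.30615286998179}
```

View pics/top_2.png

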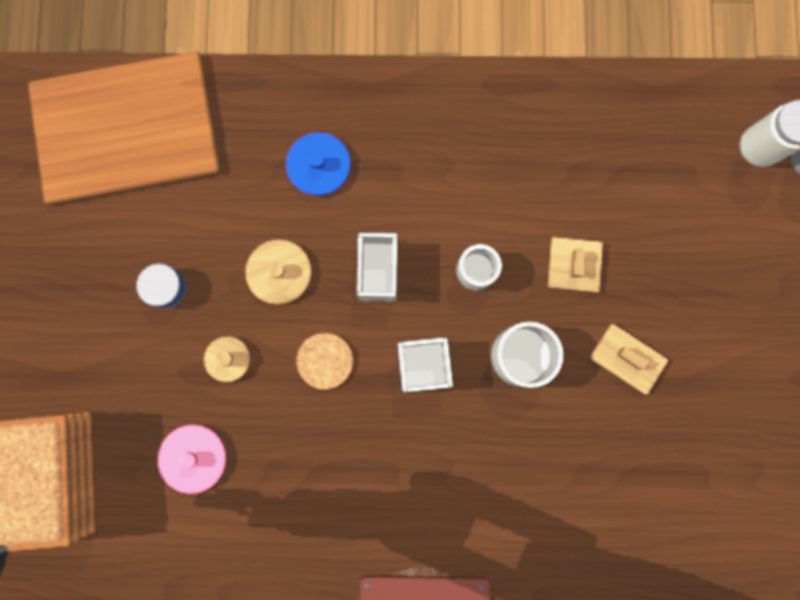

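View pics/scene_2.png

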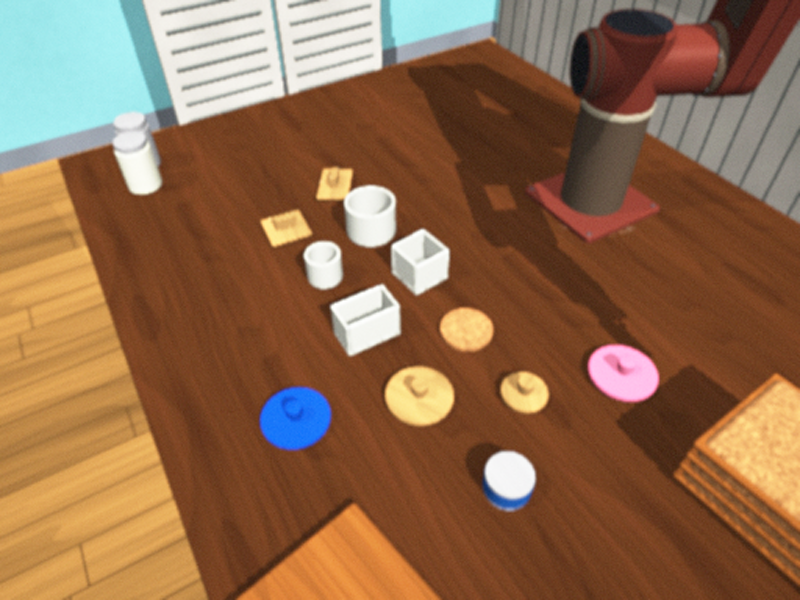

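Top view (800x600): large round candidates are the pale lid (278,272), the blue (318,163) and pink (192,459) look-alikes, and the cork disc (325,361) with no knob. I choose the pale one. The small round lid is at (227,359), the square lid at (576,265) and the oblong lid at (630,359). The cans are oblong (377,266), small round (479,267), square (425,365) and big round (527,355), and the tin is at (160,285).

```bash
cat > vis.py <<'E'
import cv2,numpy as np
def cloud(d,c):
    K=c["mtx"];R=cv2.Rodrigues(np.asarray(c["rvec"]))[0];t=np.ravel(c["tvec"])
    v,u=np.indices(d.shape)
    P=np.stack([(u-K[0,2])/K[0,0]*d,(v-K[1,2])/K[1,1]*d,d],-1)
    W=(P-t)@R; W[d<=0]=np.nan
    return W
E
python3 - <<'E'
from vis import *
f=np.load("top.npz");W=cloud(f["d"],f);p=f["p"]
O=dict(lb=(278,272,16,40,0),ls=(227,359,16,30,0),lq=(576,265,16,34,1),lo=(630,359,16,44,1),co=(377,266,70,42,1),cs=(479,267,62,30,0),cq=(425,365,70,34,1),cb=(527,355,78,42,0),triv=(325,361,10,36,0),tin=(160,285,42,30,0))
v,u=np.indices(f["d"].shape)
for n,(a,b,h,r,q) in O.items():
    m=np.hypot(u-a*.64,v-b*.64)<r*.64*1.15
    z=W[...,2][m]; 
    s=m&(W[...,2]>h-7)&(W[...,2]<h+7)
    P=W[s][:,:2].astype(np.float32); 
    print(n,s.sum(),np.round(np.nanmedian(W[s][:,2]),1),end=' ')
    rc=cv2.minAreaRect(P)
    print(np.round(rc[0],1),np.round(rc[1],1),round(rc[2],1),'circ',np.round(cv2.minEnclosingCircle(P)[0],1),round(cv2.minEnclosingCircle(P)[1],1))
    if n[0]=='l':
        s=m&(W[...,2]>32)&(W[...,2]<50);P=W[s][:,:2].astype(np.float32);rc=cv2.minAreaRect(P)
        print('  knob',s.sum(),np.round(np.median(W[s][:,2]),1),np.round(rc[0],1),np.round(rc[1],1),round(rc[2],1),P.mean(0).round(1))
g=cv2.resize(p[140:260,130:450],(800,300),interpolation=cv2.INTER_CUBIC)
k=cv2.resize(p[145:260,340:440],(520,598),interpolation=cv2.INTER_CUBIC)
cv2.imwrite("pics/c1.png",g);cv2.imwrite("pics/c2.png",k)
E
```

```text
lb 1236 15.6 [590.  244.9] [105.2 104.6] 0.4 circ [591. 245.] 54.3
  knob 84 41.4 [589.7 244.5] [23.5 23.3] 86.2 [590.  244.2]
ls 555 15.7 [445.1 325.2] [69.  73.3] 0.5 circ [444.7 324.9] 37.1
  knob 90 41.0 [444.5 324.5] [22.5 25.1] 0.6 [444.7 324.2]
lq 906 15.6 [ 607.3 -249.7] [86.5 84.8] 85.0 circ [ 607.  -249.6] 57.7
  knob 122 40.9 [ 607.3 -249. ] [16.6 44.2] 83.8 [ 606.6 -248.3]
lo 993 15.7 [ 451.7 -334.3] [108.4  69.3] 56.9 circ [ 452.6 -333.7] 62.0
  knob 129 41.2 [ 452.3 -333.9] [45.6 16.9] 55.9 [ 451.8 -332.9]
co 252 69.0 [595.9  79.4] [100.7  59.5] 0.0 circ [595.6  79.6] 56.8
cs 170 61.2 [597.2 -85. ] [63.7 64.5] 1.2 circ [597.2 -85.8] 33.1
cq 242 69.3 [438.3   2. ] [75.8 76. ] 6.5 circ [437.4   2.1] 51.2
cb 282 77.2 [ 454.7 -159.5] [96.8 97.4] 1.2 circ [ 455.4 -160. ] 50.0
triv 1072 9.5 [442.1 164.2] [133.8 126.8] 79.7 circ [444.1 165. ] 68.2
tin 573 41.3 [563.5 435.1] [67.2 67.2] 82.3 circ [563.  434.7] 34.7
```

View pics/c2.png

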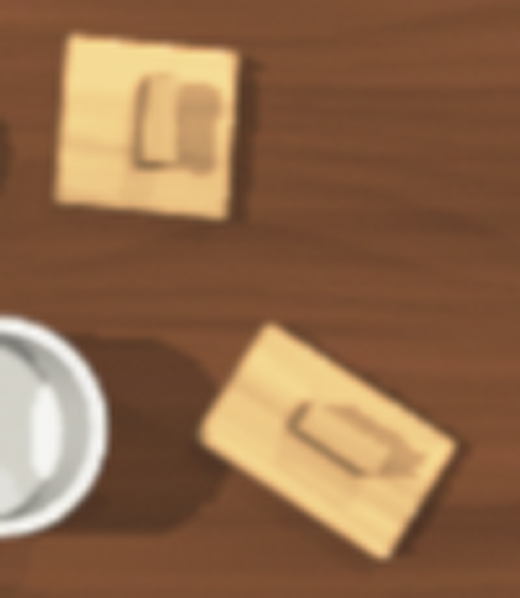

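The measurements agree with the nominal sizes. The crop shows the square lid's handle upright at (155,120) and the oblong lid's handle running along its plate at (340,437). Both lids are pale wood, so the choice is confirmed. I'll do the oblong lid first.

```bash
cat > job.py <<'E'
import numpy as np
from cell import *
# lid xy, lid x-axis deg (None=round), can xy, can x deg, seat height, symmetry step deg, handle width
J=dict(lo=((452,-333.8),56.5,(595.9,79.4),0.,62,180,16),
       lq=((607.1,-249.2),174.5,(438.0,2.0),6.5,62,90,16),
       lb=((590.1,244.6),None,(455,-159.7),None,70,0,26),
       ls=((444.7,324.6),None,(597.2,-85.3),None,54,0,26))
HOV,G=190,27
def rot(a):   # tool down, y axis at angle a (rad)
    y=np.array([np.cos(a),np.sin(a),0]);z=np.array([0,0,-1.]);return np.column_stack([np.cross(y,z),y,z])
def plan(n):
    l,la,c,ca,h,sym,w=J[n]; best=None; q0=status.sense()["joints"]
    picks=np.arange(0,360,15) if la is None else [la+90,la-90]
    for a in picks:
        qa=solve_ik([*l,HOV],rot(np.radians(a)))
        if qa is None or solve_ik([*l,G],rot(np.radians(a))) is None: continue
        turns=np.arange(0,360,15) if la is None else np.arange(0,360,sym)+ca-la
        for t in turns:
            qb=solve_ik([*c,HOV],rot(np.radians(a+t)))
            if qb is None: continue
            m=max(abs(qa[5]),abs(qb[5])); cost=abs(qa-q0).max()+abs(qb-qa).max()+10*(m>2.5)
            if best is None or cost<best[0]: best=(cost,a,a+t)
    return best
def run(n):
    l,la,c,ca,h,sym,w=J[n]; cost,a,b=plan(n); print(n,"cost %.2f pick %.0f place %.0f"%(cost,a,b))
    A,B=rot(np.radians(a)),rot(np.radians(b))
    effector.grip(w+24,40)
    env.move_ptp([*l,HOV],A)
    env.move_linear([*l,G+15],rate=150)
    if env.move_linear([*l,G],rate=50,stop_force=6): print("contact at pick",status.sense()["position"])
    effector.grip(w-8,40)
    s=status.sense(); zg=s["position"][2]; print("grip",s["opening"],s["gripper_force"],s["position"])
    assert abs(s["opening"]-w)<4,"bad grip"
    env.move_linear([*l,HOV],rate=150)
    env.move_ptp([*c,HOV],B)
    print("carried opening",status.sense()["opening"])
    env.move_linear([*c,zg+h+12],rate=130)
    hit=env.move_linear([*c,zg+h-3],rate=30,stop_force=4)
    s=status.sense(); print("seat contact",hit,"dz %.1f"%(s["position"][2]-zg-h),s["position"])
    assert abs(s["position"][2]-zg-h)<6,"not seated"
    effector.grip(w+24)
    env.move_linear([*c,HOV],rate=150)
    print("t",status.sense()["time"])
E
python3 -c "from job import *;run('lo')"
```

```text
lo cost 3.26 pick -34 place 90
grip 14.6964402015783 40.4711651802063 [ 452.23964343 -334.04892854   27.32796084]
carried opening 15.344091583532114
seat contact True dz -0.2 [596.27545653  79.43098619  89.12445111]
t 11.1667
```

Seated at the expected height. Now the rest.

Run:
```python
from job import *
import cv2
for n in ('lq','lb','ls'): run(n)
env.set_joints([1.107,.22,1.526,0,1.395,-.126])
p,d=snapshot("top");c=calibration("top");np.savez("end.npz",p=p,d=d,**c)
cv2.imwrite("pics/end.png",cv2.resize(p[120:270,100:460],(800,333)))
from vis import cloud
W=cloud(d,c);v,u=np.indices(d.shape)
for n,(l,la,cc,ca,h,s,w) in J.items():
    m=np.hypot(W[...,0]-cc[0],W[...,1]-cc[1])<75
    for lo,hi in((h+9,h+22),(h+34,h+50)):
        k=m&(W[...,2]>lo)&(W[...,2]<hi);P=W[k];Q=P[:,:2].astype(np.float32);r=cv2.minAreaRect(Q)
        A=np.c_[Q-Q.mean(0),np.ones(len(Q))];f=np.linalg.lstsq(A,P[:,2],rcond=None)[0]
        print(n,cc,np.round(r[0],1),np.round(r[1],1),round(r[2],1),"z-h",np.median(P[:,2]).round(1)-h,"slope",f[:2].round(3))
```

```text
lq cost 1.07 pick 84 place 96
grip 15.072796090682646 40.042033195495605 [ 607.4021051  -249.37941054   27.36430971]
carried opening 15.403871421508722
seat contact True dz -0.2 [438.3933537    1.96277657  89.1489325 ]
t 19.4
lb cost 1.28 pick 105 place 105
grip 24.571987135571003 39.43167328834534 [590.47916892 244.72595026  27.45699918]
carried opening 24.600614663891122
seat contact True dz -0.1 [ 455.34018372 -159.91866378   97.37840925]
t 27.85
ls cost 1.75 pick 120 place 120
grip 24.78265119497186 39.25678074359894 [445.04895528 324.79060886  27.37653688]
carried opening 24.91214735298176
seat contact True dz 0.0 [597.65324983 -85.43148535  81.38541749]
t 37.1833
lo (595.9, 79.4) [593.5  78.4] [107.7  66.6] 0.5 z-h 15.599999999999994 slope [ 0.002 -0.001]
lo (595.9, 79.4) [593.7  77.8] [42.1 12.2] 0.8 z-h 41.7 slope [-0.024 -0.012]
lq (438.0, 2.0) [438.7   0.7] [83.9 83.8] 6.5 z-h 15.700000000000003 slope [ 0.    -0.003]
lq (438.0, 2.0) [438.4   0.7] [43.1 15.9] 6.7 z-h 41.599999999999994 slope [-0.   -0.05]
lb (455, -159.7) [ 457.  -160.5] [105.5 106.6] 0.6 z-h 15.799999999999997 slope [ 0.002 -0.   ]
lb (455, -159.7) [ 455.9 -160.6] [25.2 23.4] 89.7 z-h 41.400000000000006 slope [ 0.032 -0.072]
ls (597.2, -85.3) [597.7 -85.4] [72.1 71.9] 43.6 z-h 15.599999999999994 slope [0.004 0.003]
ls (597.2, -85.3) [598.1 -85.5] [24.  24.3] 45.2 z-h 41.8 slope [-0.038 -0.021]
```

View pics/end.png

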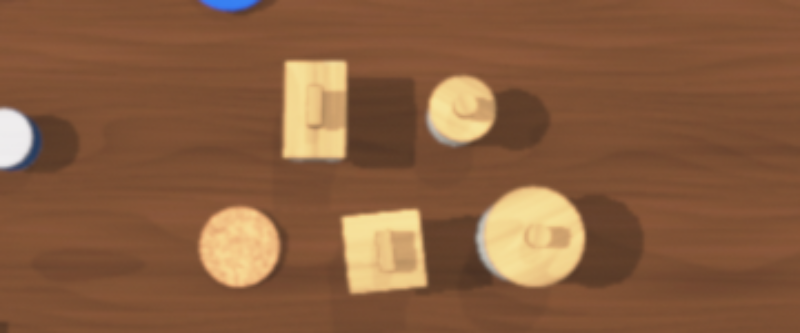

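All four lids sit flat and centred on their own canisters: oblong (315,110), small round (462,108), square (385,250) and big round (531,236). The cork disc and tin are undisturbed.

```bash
python3 -c "from cell import *;print(close_job())"
```

```text
the job is handed in; nothing more can be done
None
```

All four lids are seated flat, centred and lined up on their own canisters by the last camera check, with the cork stand and tin left alone, and the job was handed in after about 40 s of robot time (no verdict was returned).

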